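Take the air receiver's pressure with the rod gauge

TASK

Take the pressure gauge out of its socket, press it upright onto the valve stem on top of the small air tank and hold it there firmly for about a second, fully home so that it seals (about 18 N), so that the pressure pushes the indicator rod out; do not overpress the stem. Then set the gauge gently back upright in its socket with the rod still out for reading. Do not touch the rod, leave the other things on the bench alone and let go.

Things in the scene. Friction and masses are not known exactly. Their poses are not given: they have to be found in the camera images.
- gauge_grip (a point): Pressure gauge: loose, upright, round metal tool, 0.21 kg, 89 mm tall without its rod. This point is on its axis, 62 mm above its open lower end, at the middle of the grip zone; z points up the tool. Barrel to grip: 20 mm across, from 32 to 89 mm above the lower end. Below it: a collar 24 mm across (22 to 32 mm), then the hollow chuck (lowest 22 mm).
- gauge_mouth (a point): Centre of the gauge's open lower end, the mouth of its chuck; z up the tool. The chuck is flared: outside 30 mm across at the mouth, 24 mm at its top; its bore 24 mm at the mouth, 18 mm at its floor. That flat floor, 22 mm in from the mouth, must sit on the valve stem's top. A sprung plunger in the floor yields up to 7.5 mm.
- rod (a joint): Indicator rod, its travel out of the gauge's top in m: 0 at the start, 0.005 to 0.018 once the hidden pressure has pushed it out; it then stays by light friction (0.4 N). Its white cap (11 mm across, 3 mm thick) lies on the barrel's top and rises between the fingers to at most 50 mm above the grip point: keep the gripper's body clear of it.
- boss_top (a point): Centre of the flat top of the steel boss (30 mm across) on the air tank, 115 mm above the bench. From here the brass valve stem, 12 mm across, rises straight up; its flat top is 26 to 40 mm above this point (differs each time, not measured: feel for it). A sprung steel pin, 4 mm across, stands 7 mm out of the stem's top.
- tank: Fixed grey air tank, a cylinder 90 mm across and 170 mm long lying along its y; origin on the bench, 115 mm below the boss top. Its pressure holds the pin up with 4.5 to 10 N: pressing, the force first grows and levels off, then rises steeply as the bore's floor meets the stem's top (mouth then 4 to 18 mm above the boss). Sealing takes more than 12 N; over 30 N damages the stem.
- socket (a point): Centre of the floor of the gauge's socket, 18 mm above the bench: an upright steel tube rising 28 mm above this point, bore 33 mm across, 38 mm at its flared mouth, on a fixed dark wooden board (90 by 190 mm, 18 mm thick, long along y). The gauge stands in it on its mouth. Two open tins of screws, 22 mm high, stand on the board towards -y.
- gauge: The whole gauge; origin at the centre of its mouth, z up along the tool.
- jar: Bystander: amber glass jar with a steel lid, 48 mm across, 50 mm high; origin under its centre.
- spool: Bystander: spool of solder, 56 mm across, 40 mm high, standing on its flange; origin under its centre.
- driver: Bystander: screwdriver with black handle, 170 mm long, lying on the bench along its x axis.
Things that resemble listed ones, but are neither listed nor needed, are in the scene too. What is shaped like the gauge but blue or green is not meant. Of the things that look like the part that bears socket, the larger one is meant.

How it is judged:
By the outcome, as a careful person would: the job done as asked, in the order asked, and still so for the second after the job is handed in, with the robot touching nothing.
It also fails if it takes over 64 s, if anything falls off the work surface, if the arm or the gripper's body presses on something with over 40 N, if the wrist force passes 120 N, or if a joint passes its speed limit or range.

ROBOT

A 7-joint arm with a two-finger parallel gripper is mounted at the origin on the work surface. World frame = base frame: x ahead of the robot, y to its left, z up, the work surface at z = 0. Lengths are in m, angles in rad, forces in N, time in s.
With the tool pointing down it reaches from about 0.4 to 0.875 m from the base axis. Payload 6.5 kg.
Tool frame: the origin (TCP) lies at the very end of the fingers, on their centre line; the grasp point (between the pads) lies 19 mm behind it; x points along the fingers, y is the direction in which the jaws open and shut, and the axes are right-handed (so a half turn about x gives the same grasp; the last joint's range is limited). The gripper opens to 85 mm and grips with 20 to 120 N. Pads are 22 mm wide; open, the fingers measure 114 mm over their backs; the gripper's body (76 mm by 85 mm) begins 54 mm behind the grasp point. The pads swing forward as they close: fully open they stand 13 mm farther back than shut.
Start: joints at [-1.375, 0.536, -0.004, 1.538, 0.003, 1.067, -0.071], TCP at [0.168, 0.628, 0.231] pointing down, gripper open.
Joint ranges: [-2.7, 2.7], [-0.37, 2.16], [-1.27, 1.26], [0.24, 2.4], [-1.31, 4.45], [0.19, 1.91], [-2.76, 2.76]. Speed limits (rad/s): [2.39, 2.39, 3.14, 3.14, 3.14, 3.14, 3.14].

INTERFACE

Orientations are given as [roll, pitch, yaw] about the fixed x, y, z axes, in that order (R = Rz(yaw) Ry(pitch) Rx(roll)).
In Python, from station import arm gives the robot as it stands. The module is installed in compiled form; this text tells all that it offers.
- The arm moves only by the tool jog_arm, never from a script. Its argument "commands" is a list of rows, each a list of 5 numbers: the shift along the tool's x, y, z in mm, then the turn about the tool's x in units of 8 degrees (1.0 is 8 degrees), then the opening, from 0 (shut) to 1 (fully open). In form: [[x, y, z, turn, grip], ...]. A call has 1 to 20 rows; each row is the pose to reach, as a shift and turn from the pose commanded when the call began, along the tool's axes at that moment; what a row does not reach only later rows make up. A row lasts 1/10 s, in which the tool goes at most 50 mm and 8.59 degrees, less where a joint would pass 70% of its speed; a pose out of reach is approached as far as the arm can. A call with a gripper value outside its range is refused whole. The fingers move at their own pace and stop on an object; the grip force is fixed at half the most. Time passes only in rows, so rows that repeat a pose let the fingers close. It gives the time, the measured TCP pose, the force and the opening at its end, in the units of the state.
- arm.sense(): the state, without advancing time (a new reading comes with each control period).
- arm.camera(name): name is "scene" or "top" or "wrist"; returns the picture (420x560x3 uint8, red, green, blue); there is no depth.
- arm.get_calibration(name): a dict with "camera_matrix" (3x3 intrinsics, pixels), "dist" ([k1, k2, p1, p2, k3] as OpenCV has them; the pictures are not rectified), "R" (3x3) and "t" (3): a world point X has camera coordinates R X + t. Camera axes: x right, y down, z forward; pixel columns grow to the right and rows downward; lengths in m; the calibration is good to about 2 mm. A picture is of the moment at which its call begins: read the wrist's pose just before it. get_calibration takes no time and is no camera call; for the wrist camera it gives the pose at the moment of the call.
- arm.hand_in(): hands the job in, once; it reports no verdict.
The state is a dict: "t": time; "qpos": joint angles; "joint_vel": joint speeds; "effort": joint torques, N m; "tcp_pos": TCP position; "ee_rot": TCP orientation; "force": force on the tool from outside, world axes, zero at the start; "ft_torque": the same for the moment, N m; "gripper_width": finger opening in m.
Only numpy, scipy, OpenCV 4.12 (cv2) and the standard library are available. Lean on these libraries where they do the work, as an engineer would, in place of code of your own. Each camera call takes 0.05 s, during which the arm holds its last target.

## Working session

There is one attempt and no reset: what is moved stays moved. The work goes in short steps, Python scripts to look and compute and a tool call to move; the robot and the scene stay as the last step left them, time stands still between calls to the robot, and variables do not carry over. Pictures are saved under pics/ and viewed, and the job is handed in when it is done.

Besides the shell and the picture viewer there is one more tool, called in YAML: its name, and indented under it one key for each argument. jog_arm: Moves the arm, as the interface text tells. Its arguments: {"type":"object","properties":{"commands":{"type":"array"}},"required":["commands"]}

```bash
mkdir -p pics; cat > h.py <<'E'
import numpy as np, cv2
from station import arm
def snap(n,f):
    c=arm.get_calibration(n); im=arm.camera(n); cv2.imwrite('pics/'+f+'.png',im[:,:,::-1]); np.savez('pics/'+f+'.npz',im=im,K=c['camera_matrix'],d=c['dist'],R=c['R'],t=c['t']); return im,c
def ld(f):
    z=np.load('pics/'+f+'.npz'); return z
def ray(z,p):
    u=cv2.undistortPoints(np.array([[p]],float),z['K'],z['d'])[0,0]
    R=z['R'];C=-R.T@z['t'];d=R.T@np.array([u[0],u[1],1]);return C,d/np.linalg.norm(d)
def onz(z,p,h):
    C,d=ray(z,p);return C+d*(h-C[2])/d[2]
def tri(z1,p1,z2,p2):
    C1,d1=ray(z1,p1);C2,d2=ray(z2,p2)
    s=np.linalg.lstsq(np.array([d1,-d2]).T,C2-C1,rcond=None)[0]
    a=C1+s[0]*d1;b=C2+s[1]*d2;return (a+b)/2,np.linalg.norm(a-b)
def proj(z,X):
    return cv2.projectPoints(np.array([X],float),cv2.Rodrigues(z['R'])[0],z['t'],z['K'],z['d'])[0][0,0]
E
python3 - <<'E'
from h import *
print(arm.sense())
for n in('scene','top','wrist'):
    im,c=snap(n,n+'0'); print(n,c['R'].round(3).tolist() if hasattr(c['R'],'round') else c['R'],c['t'])
E
```

```text
{'t': 0.0, 'qpos': array([-1.37519297,  0.53718243, -0.00442248,  1.53886211,  0.00262188,
        1.06728662, -0.07121513]), 'joint_vel': array([-8.67614905e-05, -5.78462136e-04, -2.81264689e-05,  4.68388835e-04,
        9.67748572e-05, -1.89735245e-03, -2.24879551e-04]), 'effort': array([-1.24766277e-03, -5.83400953e+01,  1.04772773e+00, -2.59108758e+01,
        1.22189629e-02,  9.41975479e-03, -1.26847337e-05]), 'tcp_pos': array([0.16810651, 0.62723951, 0.230407  ]), 'ee_rot': array([-1.48155343,  1.56906325, -1.74330331]), 'force': array([-0.02401478,  0.18195297,  0.42122004]), 'ft_torque': array([0.02104821, 0.00013799, 0.00044751]), 'gripper_width': 0.0854957805812262}
scene [[0.454, 0.891, -0.018], [0.73, -0.383, -0.566], [-0.511, 0.244, -0.824]] [-0.28224499 -0.42914618  1.1811816 ]
top [[-0.02, -1.0, 0.006], [-0.988, 0.019, -0.152], [0.152, -0.009, -0.988]] [0.0022828  0.6490039  0.98514319]
wrist [[0.258, 0.966, -0.002], [0.913, -0.243, 0.328], [0.316, -0.086, -0.945]] [-0.64810231 -0.04388782  0.38194516]
```

View pics/scene0.png

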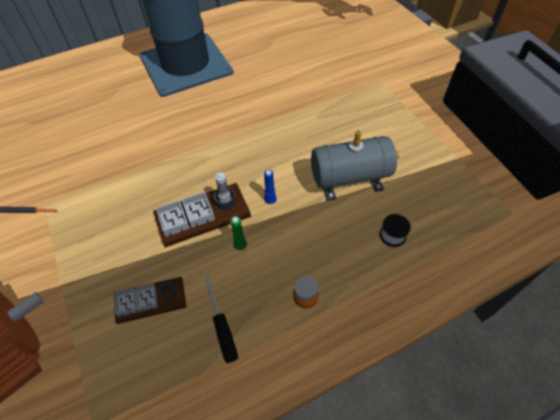

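View pics/top0.png

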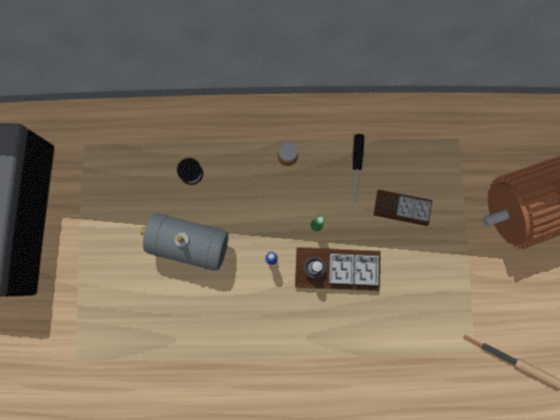

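View pics/wrist0.png

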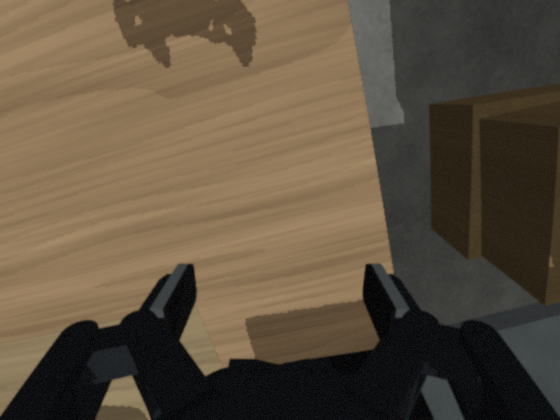

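The larger board holds the gauge (scene ~(223,190), top ~(316,268)). The tank stem is at scene (358,138), top (181,240). The blue and green look-alikes stand close to the gauge. I'll zoom in for precise pixels.

```bash
python3 - <<'E'
from h import *
def crop(f,x,y,w,h,s,o):
    im=ld(f)['im'][y:y+h,x:x+w,::-1]; im=cv2.convertScaleAbs(im,alpha=1.5,beta=20)
    cv2.imwrite('pics/'+o+'.png',cv2.resize(im,None,fx=s,fy=s,interpolation=cv2.INTER_CUBIC))
a=ld('scene0');b=ld('top0')
crop('scene0',140,150,150,100,5,'c1')
crop('top0',230,220,160,80,5,'c2')
crop('scene0',300,110,110,90,6,'c3')
crop('top0',130,200,110,80,6,'c4')
for n,p,q in(('cap',(221,177),(317,266)),('stem',(358,133),(181,239))): print(n,tri(a,p,b,q))
E
```

```text
cap (array([ 0.52888964, -0.08781527,  0.10472998]), np.float64(0.0025008101824836766))
stem (array([0.58655511, 0.18474003, 0.14785114]), np.float64(0.007093139295440973))
```

View pics/c1.png

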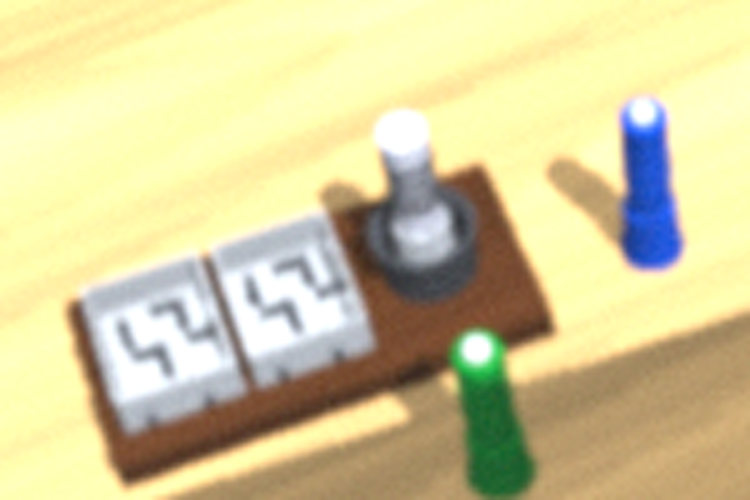

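View pics/c2.png

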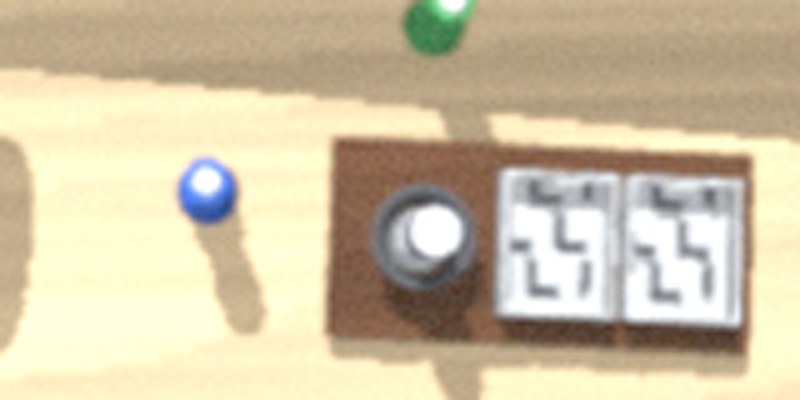

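View pics/c3.png

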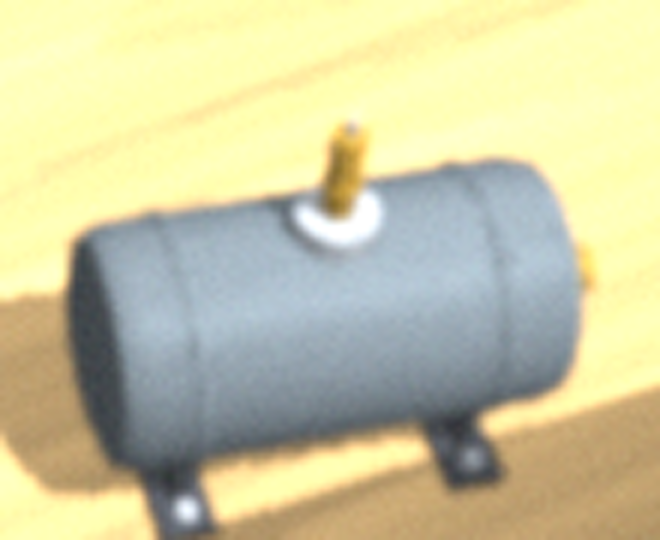

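View pics/c4.png

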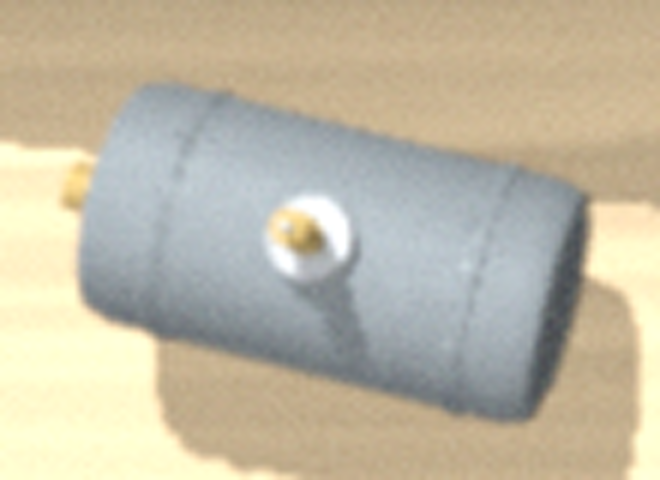

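```bash
python3 - <<'E'
from h import *
a=ld('scene0');b=ld('top0')
for n,p,q,h in(('cap',(220.4,176.6),(317.4,266.4),.11),('rim',(224.4,196),(314.6,267.6),.046),('boss',(356.3,145.5),(181.5,239.8),.115),('stemtop',(358.3,131.0),(178.5,237.5),.15),('blue',(268.4,172),(271.3,257),.09),('green',(235.3,219.8),(320,221),.09),('jar',(306,282),(288,152),.05)):
    print(n,tri(a,p,b,q),onz(a,p,h),onz(b,q,h))
# board corners
for q in((296.5,248),(380.3,251.5),(379.5,290),(295.5,287)): print(onz(b,q,.018))
for q in ((150,215),(229,234)): print('tank',onz(b,q,.06))
E
```

```text
cap (array([ 0.52801567, -0.08858045,  0.10547014]), np.float64(0.0024199070223001736)) [ 0.53223143 -0.08827939  0.11      ] [ 0.52748657 -0.08932271  0.11      ]
rim (array([ 0.52777668, -0.08873696,  0.04146127]), np.float64(0.0014491752446287045)) [ 0.53146576 -0.08880848  0.046     ] [ 0.5274016  -0.08904021  0.046     ]
boss (array([0.58735388, 0.1886388 , 0.11184388]), np.float64(0.0023060127242268153)) [0.5900436  0.18778279 0.115     ] [0.58649541 0.18697289 0.115     ]
stemtop (array([0.58784112, 0.18638067, 0.15412118]), np.float64(0.0024602580977596883)) [0.58488763 0.19043265 0.15      ] [0.58768059 0.18610049 0.15      ]
blue (array([0.55005462, 0.00526012, 0.09038597]), np.float64(0.002232901990024126)) [0.55013153 0.00643769 0.09      ] [0.54967554 0.00422009 0.09      ]
green (array([ 0.62382757, -0.09935067,  0.08726653]), np.float64(0.0012319805648819378)) [ 0.62584512 -0.09921104  0.09      ] [ 0.62327359 -0.09966334  0.09      ]
jar (array([ 0.78441462, -0.03593211,  0.05734246]), np.float64(0.0022517907979635993)) [ 0.78195467 -0.03304588  0.05      ] [ 0.78606827 -0.03722484  0.05      ]
[ 0.57293796 -0.05218982  0.018     ]
[ 0.56101413 -0.24077378  0.018     ]
[ 0.47528252 -0.2348821   0.018     ]
[ 0.48641807 -0.0477991   0.018     ]
tank [0.64743876 0.26768644 0.06      ]
tank [0.60271249 0.09480351 0.06      ]
```

```bash
cat >> h.py <<'E'
from scipy.spatial.transform import Rotation as Ro
def toolR(): return Ro.from_euler('xyz',arm.sense()['ee_rot']).as_matrix()
def shift(target): 
    s=arm.sense(); return (toolR().T@(np.array(target)-s['tcp_pos'])*1000).round(1)
E
python3 - <<'E'
from h import *
print(toolR().round(4)); print(shift([.48,.30,.231]),shift([.529,-.089,.231]),shift([.50,-.089,.231]))
E
```

```text
[[-2.000e-04  2.587e-01  9.659e-01]
 [-1.300e-03  9.659e-01 -2.587e-01]
 [-1.000e+00 -1.300e-03  1.000e-04]]
[-1.000e-01 -2.356e+02  3.860e+02] [ 4.000e-01 -5.986e+02  5.340e+02] [ 4.000e-01 -6.061e+02  5.060e+02]
```

jog_arm:
  commands:
    - [0, -20, 30, 0, 1]
    - [0, -45, 70, 0, 1]
    - [0, -70, 110, 0, 1]
    - [0, -95, 150, 0, 1]
    - [0, -120, 190, 0, 1]
    - [0, -145, 230, 0, 1]
    - [0, -170, 270, 0, 1]
    - [0, -195, 310, 0, 1]
    - [0, -220, 350, 0, 1]
    - [0, -250, 385, 0, 1]
    - [0, -290, 405, 0, 1]
    - [0, -335, 420, 0, 1]
    - [0, -380, 440, 0, 1]
    - [0, -425, 460, 0, 1]
    - [0, -470, 480, 0, 1]
    - [0, -515, 500, 0, 1]
    - [0, -555, 520, 0, 1]
    - [0, -585, 530, 0, 1]
    - [0, -598, 534, 0, 1]
    - [0, -598, 534, 0, 1]

```text
t: 2.15
tcp_pos: [0.5289, -0.0897, 0.2312]
ee_rot: [-1.998, 1.57, -2.263]
force: [0.2, 0.8, 0.0]
gripper_width: 0.0852
```

```bash
python3 - <<'E'
from h import *
im,c=snap('wrist','w1'); s=arm.sense(); print(s['t'],s['tcp_pos'],s['ee_rot'],s['force'])
z=ld('w1'); print('C',-z['R'].T@z['t'])
for P in ([.529,-.089,.11],[.529,-.089,.046]): print(proj(z,P))
E
```

```text
2.2 [ 0.52909329 -0.08743319  0.23108553] [2.51632119 1.57002449 2.25396915] [0.13116117 0.02525315 0.30519012]
C [ 0.44765069 -0.06846348  0.37468921]
[280.99675503 196.87328509]
[280.72178007 179.87657526]
```

View pics/w1.png

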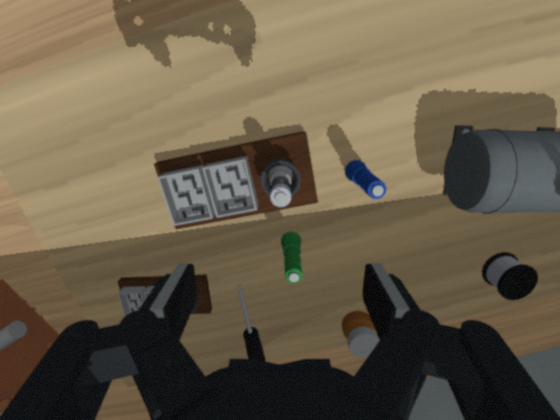

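The wrist view shows the white cap at ~(281,197), and the projected estimate is (281,197), so they agree. I'll refine with masks.

```bash
python3 - <<'E'
from h import *
z=ld('w1');im=z['im']
hs=cv2.cvtColor(im,cv2.COLOR_RGB2HSV)
m=((hs[...,2]>185)&(hs[...,1]<40)).astype(np.uint8); r=np.zeros_like(m); r[170:230,255:310]=1; m&=r
n,l,st,ce=cv2.connectedComponentsWithStats(m)
for i in range(1,n):
    if st[i][4]>10: print(st[i],ce[i])
c=cv2.resize(cv2.convertScaleAbs(im[140:220,240:330,::-1],alpha=1.4,beta=20),None,fx=8,fy=8,interpolation=cv2.INTER_CUBIC);cv2.imwrite('pics/c5.png',c)
E
```

```text
(no output)
```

View pics/c5.png

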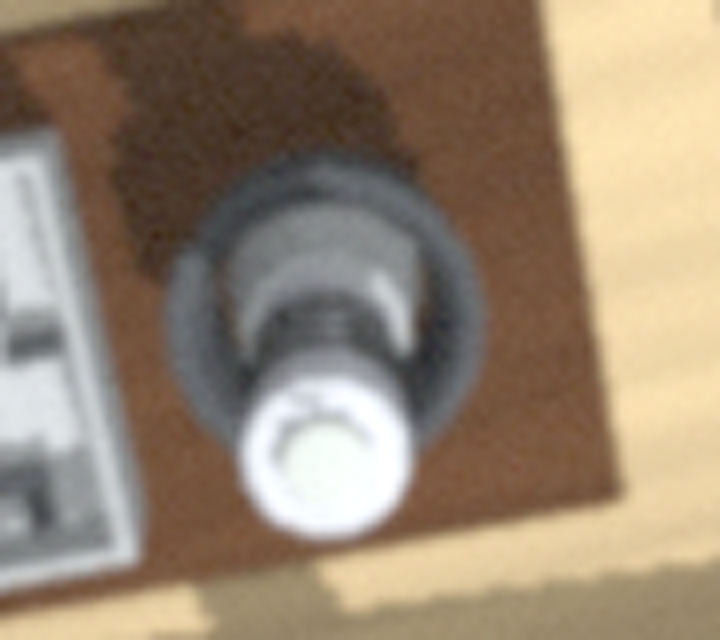

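```bash
python3 - <<'E'
from h import *
z=ld('w1');a=ld('scene0');b=ld('top0')
print(onz(z,(281.2,197.9),.110),onz(z,(280.8,196.9),.107),onz(z,(280.8,178.4),.046))
print(tri(z,(280.8,196.9),b,(317.2,266.5)),tri(z,(280.8,196.9),a,(220.4,176.8)))
print(tri(z,(280.8,178.4),b,(314.6,267.6)),tri(z,(280.8,178.4),a,(224.4,196)))
print(shift([.5285,-.089,.064]), toolR().round(3))
E
```

```text
[ 0.53002197 -0.08907801  0.11      ] [ 0.52989901 -0.08941903  0.107     ] [ 0.52735617 -0.08846536  0.046     ]
(array([ 0.52707459, -0.0885247 ,  0.11614785]), np.float64(0.00035579972323049075)) (array([ 0.53005752, -0.08867038,  0.10703532]), np.float64(0.0015296977171734708))
(array([ 0.52736145, -0.08874183,  0.04614493]), np.float64(0.0005738631811409134)) (array([ 0.52838636, -0.08842783,  0.04201208]), np.float64(0.0005744650529184302))
[ 1.671e+02 -1.700e+00 -1.000e-01] [[-0.     0.259  0.966]
 [ 0.001  0.966 -0.259]
 [-1.     0.    -0.001]]
```

jog_arm:
  commands:
    - [30, -1.5, 0, 0, 1]
    - [65, -1.5, 0, 0, 1]
    - [100, -1.5, 0, 0, 1]
    - [130, -1.5, 0, 0, 1]
    - [150, -1.5, 0, 0, 1]
    - [162, -1.5, 0, 0, 1]
    - [167.5, -1.5, 0, 0, 1]
    - [167.5, -1.5, 0, 0, 1]
    - [167.5, -1.5, 0, 0, 1]

```text
t: 3.1
tcp_pos: [0.5297, -0.0891, 0.0647]
ee_rot: [0.312, 1.569, 0.051]
force: [-0.3, 0.6, 0.8]
gripper_width: 0.0854
```

```bash
python3 - <<'E'
from h import *
snap('wrist','w2'); s=arm.sense(); print(s['t'],s['tcp_pos'],s['force'])
E
```

```text
3.15 [ 0.52979491 -0.08926142  0.06483201] [ 0.61899236 -0.08929477  0.13434309]
```

View pics/w2.png

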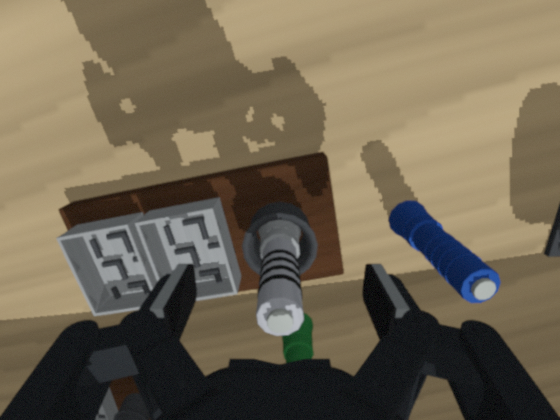

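The gauge sits centred between the fingers (column ~280, fingers at 193 and 365). The blue one is outside the right finger. I'll close.

jog_arm:
  commands:
    - [0, 0, 0, 0, 0.5]
    - [0, 0, 0, 0, 0.3]
    - [0, 0, 0, 0, 0]
    - [0, 0, 0, 0, 0]
    - [0, 0, 0, 0, 0]
    - [0, 0, 0, 0, 0]
    - [0, 0, 0, 0, 0]
    - [0, 0, 0, 0, 0]
    - [0, 0, 0, 0, 0]

```text
t: 4.05
tcp_pos: [0.529, -0.0895, 0.064]
ee_rot: [-0.085, 1.57, -0.347]
force: [-0.4, -0.5, 4.9]
gripper_width: 0.0185
```

```bash
python3 - <<'E'
from h import *
snap('wrist','w3'); s=arm.sense(); print(s['t'],s['tcp_pos'],s['force'],s['ft_torque'],s['gripper_width'])
E
```

```text
4.1 [ 0.52902023 -0.08950974  0.06396908] [-0.74497888 -0.87907334  5.07435489] [-0.08661515  0.26041924 -0.0058389 ] 0.01872149383812541
```

View pics/w3.png

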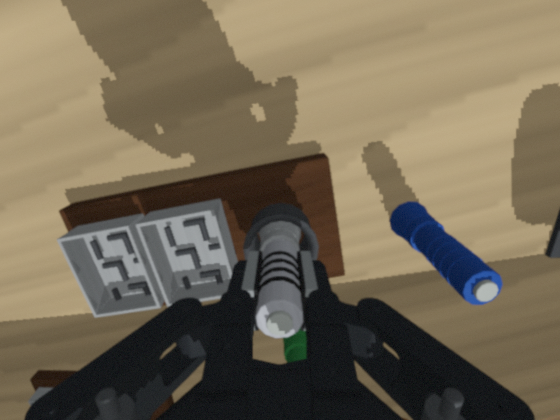

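jog_arm:
  commands:
    - [-5, 0, 0, 0, 0]
    - [-15, 0, 0, 0, 0]
    - [-30, 0, 0, 0, 0]
    - [-50, 0, 0, 0, 0]
    - [-75, 0, 0, 0, 0]
    - [-100, 0, 0, 0, 0]
    - [-125, 0, 0, 0, 0]
    - [-145, 0, 0, 0, 0]
    - [-158, 0, 0, 0, 0]
    - [-164, 0, 0, 0, 0]
    - [-166, 0, 0, 0, 0]
    - [-166, 0, 0, 0, 0]
    - [-166, 0, 0, 0, 0]

```text
t: 5.4
tcp_pos: [0.5283, -0.0893, 0.2289]
ee_rot: [-2.908, 1.569, 3.114]
force: [0.9, -0.1, -1.5]
gripper_width: 0.0187
```

```bash
python3 - <<'E'
from h import *
snap('wrist','w4'); snap('scene','s4');s=arm.sense(); print(s['t'],s['tcp_pos'],s['force'],s['ft_torque'],s['gripper_width'])
z=ld('w3'); print(onz(z,(279,316),.109)); print(shift([.5875,.187,.230]))
E
```

```text
5.5 [ 0.52840026 -0.08937844  0.22898901] [-1.12219001  0.7383192  -1.8243862 ] [-0.02771241  0.00983523  0.01402275] 0.018742850248817215
[ 0.5267853  -0.08989451  0.109     ]
[ -1.1 282.3 -14.4]
```

View pics/w4.png

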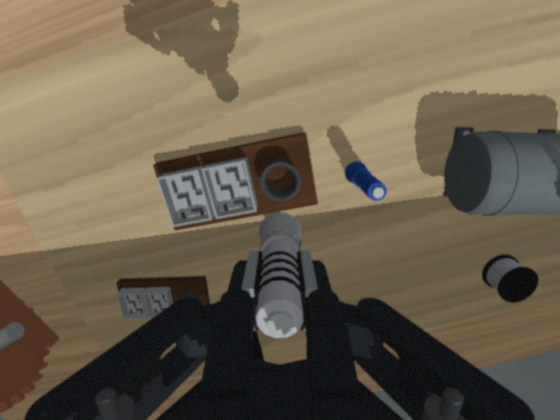

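View pics/s4.png

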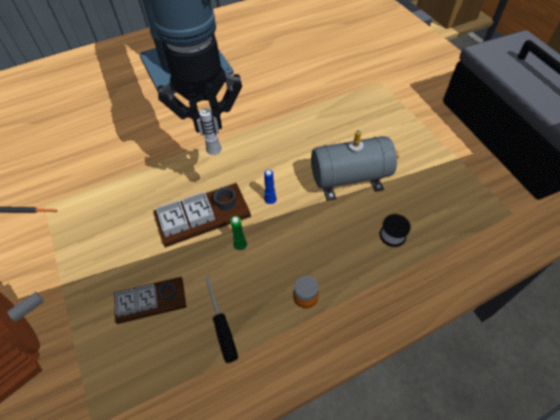

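jog_arm:
  commands:
    - [0, 8, 0, 0, 0]
    - [0, 25, -1, 0, 0]
    - [-5, 50, -2, 0, 0]
    - [-5, 80, -4, 0, 0]
    - [-5, 110, -6, 0, 0]
    - [-5, 140, -7, 0, 0]
    - [-5, 170, -8, 0, 0]
    - [-5, 195, -10, 0, 0]
    - [-5, 212, -11, 0, 0]
    - [-5, 220, -11, 0, 0]
    - [-5, 222, -11, 0, 0]
    - [-5, 222, -11, 0, 0]

```text
t: 6.7
tcp_pos: [0.5757, 0.1267, 0.2347]
ee_rot: [-1.506, 1.57, -1.769]
force: [0.9, 0.0, -2.0]
gripper_width: 0.0189
```

```bash
python3 - <<'E'
from h import *
im,c=snap('wrist','w5'); s=arm.sense(); print(s['t'],s['tcp_pos'],s['force'])
z=ld('w5');print(proj(z,[.5875,.187,.115]),proj(z,[.5875,.187,.15]))
cv2.imwrite('pics/c6.png',cv2.resize(cv2.convertScaleAbs(im[100:250,230:430,::-1],alpha=1.4,beta=20),None,fx=4,fy=4,interpolation=cv2.INTER_CUBIC))
E
```

```text
6.75 [0.57573098 0.12626042 0.23475755] [ 0.04378302 -0.17960455 -1.21666186]
[346.35654891 193.0936635 ] [355.44648626 205.55507115]
```

View pics/w5.png

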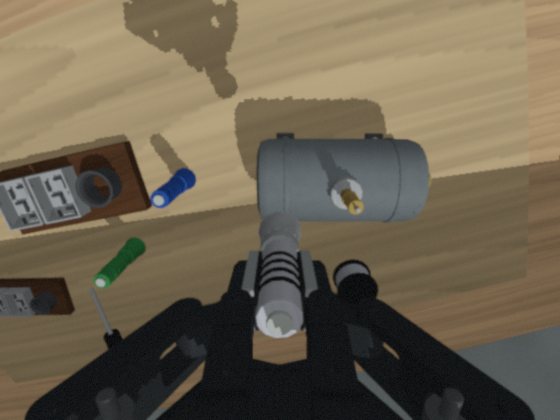

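View pics/c6.png

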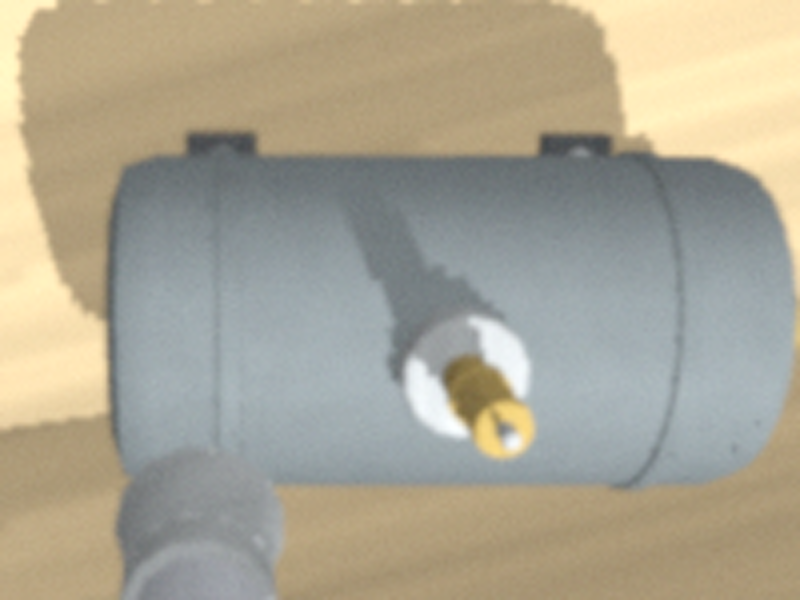

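```bash
python3 - <<'E'
from h import *
z=ld('w5');a=ld('scene0');b=ld('top0')
print('boss',onz(z,(346.7,194),.115)); 
for h in (.14,.147,.155): print(h,onz(z,(355.5,207),h))
print(tri(z,(355.5,207),b,(178.5,237.5)),tri(z,(355.5,207),a,(358.3,131.3)))
print(tri(z,(346.7,194),b,(181.5,239.8)),tri(z,(346.7,194),a,(356.3,145.5)))
s=arm.sense()['tcp_pos'];m=s-[0,0,.046]; R=toolR()
print('mouth ctr proj',proj(z,m))
for ang in np.arange(0,360,30): print(ang,((proj(z,m+[.015*np.cos(np.radians(ang)),.015*np.sin(np.radians(ang)),0])-[230,100])*4).round(0))
# wrist offset: stem relative to gauge
w4=ld('w4'); print('sock',onz(w4,(280,181),.046))
E
```

```text
boss [0.5884477  0.18714386 0.115     ]
0.14 [0.59288253 0.1885282  0.14      ]
0.147 [0.58998781 0.18733246 0.147     ]
0.155 [0.58667956 0.18596589 0.155     ]
(array([0.58741299, 0.18589292, 0.15304479]), np.float64(0.0008070490973428681)) (array([0.5878968 , 0.18705178, 0.1530163 ]), np.float64(0.0016058321018028966))
(array([0.58583975, 0.18582924, 0.12212126]), np.float64(0.0005055636393996357)) (array([0.58912351, 0.18785108, 0.11391488]), np.float64(0.0011842308817661133))
mouth ctr proj [279.87132887 229.8847912 ]
0 [221. 594.]
30 [259. 574.]
60 [282. 540.]
90 [283. 499.]
120 [262. 463.]
150 [222. 441.]
180 [177. 441.]
210 [137. 463.]
240 [116. 499.]
270 [117. 540.]
300 [140. 574.]
330 [178. 594.]
sock [ 0.52857121 -0.0894741   0.046     ]
```

```bash
python3 - <<'E'
from h import *
print(shift([.5878,.1868,.235]))
E
```

```text
[-0.3 61.6 -4.1]
```

jog_arm:
  commands:
    - [0, 8, -1, 0, 0]
    - [0, 22, -2, 0, 0]
    - [0, 38, -3, 0, 0]
    - [0, 52, -4, 0, 0]
    - [0, 60, -4, 0, 0]
    - [0, 61.5, -4, 0, 0]
    - [0, 61.5, -4, 0, 0]
    - [0, 61.5, -4, 0, 0]

```text
t: 7.55
tcp_pos: [0.5878, 0.1874, 0.2348]
ee_rot: [-1.399, 1.57, -1.661]
force: [-0.7, 0.3, -2.3]
gripper_width: 0.0187
```

```bash
python3 - <<'E'
from h import *
im,c=snap('wrist','w6');im2,c=snap('scene','s6');im3,c=snap('top','t6'); s=arm.sense(); print(s['t'],s['tcp_pos'],s['force'],shift([.5878,.1868,.235]))
p=[cv2.resize(cv2.convertScaleAbs(i[y:y+100,x:x+90,::-1],alpha=1.4,beta=20),(400,444)) for i,x,y in((im,235,150),(im2,310,70))]
cv2.imwrite('pics/c7.png',np.hstack(p))
E
```

```text
7.7 [0.58783798 0.18753414 0.23489416] [ 0.11876848  0.41786769 -2.30976525] [-0.1 -0.7  0.2]
```

View pics/c7.png

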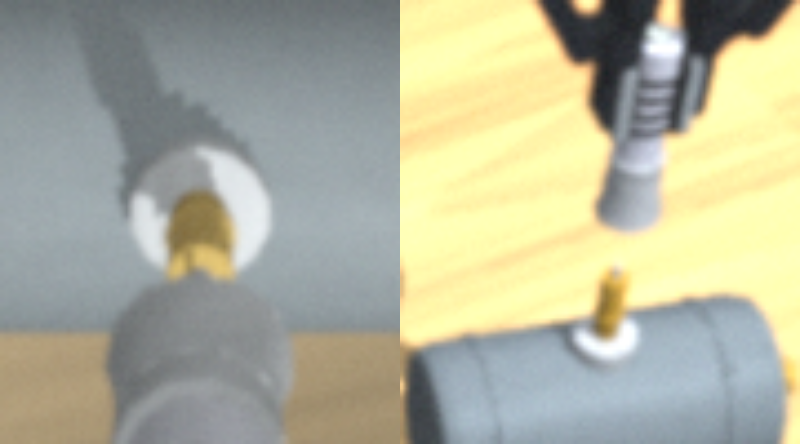

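jog_arm:
  commands:
    - [4, -0.8, 0, 0, 0]
    - [11, -0.8, 0, 0, 0]
    - [18, -0.8, 0, 0, 0]
    - [25, -0.8, 0, 0, 0]
    - [31, -0.8, 0, 0, 0]
    - [36, -0.8, 0, 0, 0]
    - [39, -0.8, 0, 0, 0]
    - [40, -0.8, 0, 0, 0]
    - [40, -0.8, 0, 0, 0]
    - [40, -0.8, 0, 0, 0]

```text
t: 8.7
tcp_pos: [0.5878, 0.1876, 0.1951]
ee_rot: [0.552, 1.57, 0.29]
force: [0.9, 0.1, -1.7]
gripper_width: 0.0188
```

```bash
python3 - <<'E'
from h import *
im,c=snap('wrist','w7');im2,c=snap('scene','s7'); s=arm.sense(); print(s['t'],s['tcp_pos'],s['force'],s['ft_torque'])
p=[cv2.resize(cv2.convertScaleAbs(i[y:y+100,x:x+90,::-1],alpha=1.4,beta=20),(400,444)) for i,x,y in((im,235,150),(im2,310,70))]
cv2.imwrite('pics/c8.png',np.hstack(p))
E
```

```text
8.8 [0.58778098 0.18758848 0.19512466] [-0.1116048  -0.72271346 -2.01728517] [ 0.00080432 -0.00156239 -0.01391275]
```

View pics/c8.png

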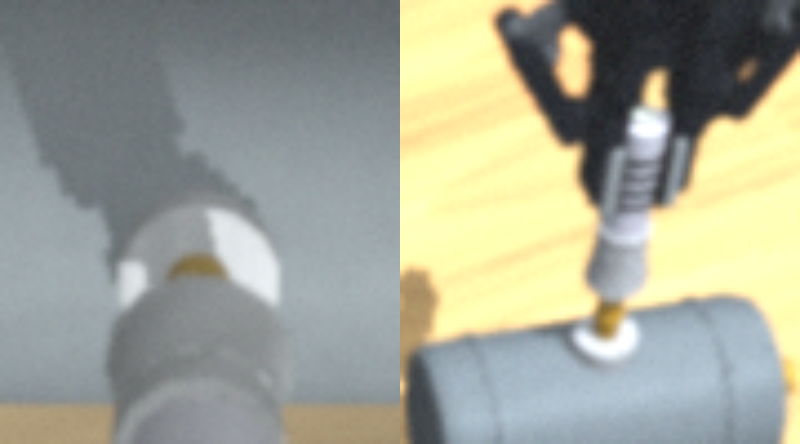

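jog_arm:
  commands:
    - [1, 0, 0, 0, 0]
    - [2, 0, 0, 0, 0]
    - [3, 0, 0, 0, 0]
    - [4, 0, 0, 0, 0]
    - [5, 0, 0, 0, 0]
    - [6, 0, 0, 0, 0]
    - [6, 0, 0, 0, 0]

```text
t: 9.5
tcp_pos: [0.5875, 0.1875, 0.1886]
ee_rot: [-2.351, 1.571, -2.613]
force: [-0.2, 0.1, -2.0]
gripper_width: 0.0187
```

jog_arm:
  commands:
    - [0.5, 0, 0, 0, 0]
    - [1, 0, 0, 0, 0]
    - [1.5, 0, 0, 0, 0]
    - [2, 0, 0, 0, 0]
    - [2, 0, 0, 0, 0]

```text
t: 10.0
tcp_pos: [0.5875, 0.1875, 0.1867]
ee_rot: [-2.598, 1.571, -2.86]
force: [-0.5, 1.3, -2.5]
gripper_width: 0.0186
```

jog_arm:
  commands:
    - [0.5, 0, 0, 0, 0]
    - [1, 0, 0, 0, 0]
    - [1.5, 0, 0, 0, 0]
    - [2, 0, 0, 0, 0]
    - [2, 0, 0, 0, 0]

```text
t: 10.5
tcp_pos: [0.5875, 0.1876, 0.1847]
ee_rot: [-2.563, 1.571, -2.825]
force: [-0.8, -0.1, -2.9]
gripper_width: 0.0184
```

jog_arm:
  commands:
    - [0.5, 0, 0, 0, 0]
    - [1, 0, 0, 0, 0]
    - [1, 0, 0, 0, 0]

```text
t: 10.8
tcp_pos: [0.5875, 0.1875, 0.1837]
ee_rot: [-2.423, 1.571, -2.685]
force: [-0.3, 1.2, -1.2]
gripper_width: 0.0184
```

jog_arm:
  commands:
    - [0.5, 0, 0, 0, 0]
    - [1, 0, 0, 0, 0]
    - [1, 0, 0, 0, 0]

```text
t: 11.1
tcp_pos: [0.5875, 0.1875, 0.1827]
ee_rot: [-2.489, 1.571, -2.751]
force: [0.3, -0.5, -1.4]
gripper_width: 0.0187
```

jog_arm:
  commands:
    - [0.5, 0, 0, 0, 0]
    - [1, 0, 0, 0, 0]
    - [1, 0, 0, 0, 0]

```text
t: 11.4
tcp_pos: [0.5875, 0.1875, 0.1817]
ee_rot: [-2.681, 1.571, -2.942]
force: [0.1, 0.2, -1.5]
gripper_width: 0.0184
```

jog_arm:
  commands:
    - [0.5, 0, 0, 0, 0]
    - [1, 0, 0, 0, 0]
    - [1, 0, 0, 0, 0]

```text
t: 11.7
tcp_pos: [0.5877, 0.1876, 0.181]
ee_rot: [0.653, 1.57, 0.391]
force: [-0.1, -0.5, -0.4]
gripper_width: 0.0184
```

jog_arm:
  commands:
    - [0.5, 0, 0, 0, 0]
    - [1, 0, 0, 0, 0]
    - [1, 0, 0, 0, 0]

```text
t: 12.0
tcp_pos: [0.5877, 0.1876, 0.18]
ee_rot: [0.558, 1.57, 0.296]
force: [-0.3, 0.0, 1.9]
gripper_width: 0.0187
```

jog_arm:
  commands:
    - [0.5, 0, 0, 0, 0]
    - [0.5, 0, 0, 0, 0]

```text
t: 12.2
tcp_pos: [0.5877, 0.1876, 0.1794]
ee_rot: [0.556, 1.57, 0.294]
force: [-1.2, 0.5, 3.1]
gripper_width: 0.0183
```

jog_arm:
  commands:
    - [0.5, 0, 0, 0, 0]
    - [1, 0, 0, 0, 0]
    - [1, 0, 0, 0, 0]

```text
t: 12.5
tcp_pos: [0.5878, 0.1876, 0.1784]
ee_rot: [0.559, 1.57, 0.298]
force: [-0.6, -0.4, 2.8]
gripper_width: 0.0184
```

jog_arm:
  commands:
    - [0.5, 0, 0, 0, 0]
    - [0.5, 0, 0, 0, 0]

```text
t: 12.7
tcp_pos: [0.5877, 0.1876, 0.1779]
ee_rot: [0.584, 1.57, 0.322]
force: [-0.1, 0.0, 4.6]
gripper_width: 0.0185
```

jog_arm:
  commands:
    - [0.5, 0, 0, 0, 0]
    - [0.5, 0, 0, 0, 0]

```text
t: 12.9
tcp_pos: [0.5877, 0.1876, 0.1775]
ee_rot: [0.64, 1.57, 0.379]
force: [-1.0, -0.9, 4.9]
gripper_width: 0.0186
```

jog_arm:
  commands:
    - [0.5, 0, 0, 0, 0]
    - [0.5, 0, 0, 0, 0]

```text
t: 13.1
tcp_pos: [0.5878, 0.1876, 0.177]
ee_rot: [0.615, 1.57, 0.354]
force: [-1.9, -0.7, 4.4]
gripper_width: 0.0186
```

jog_arm:
  commands:
    - [0.5, 0, 0, 0, 0]
    - [0.5, 0, 0, 0, 0]

```text
t: 13.3
tcp_pos: [0.5878, 0.1876, 0.1766]
ee_rot: [0.612, 1.57, 0.35]
force: [-1.1, 0.2, 5.7]
gripper_width: 0.0183
```

jog_arm:
  commands:
    - [0.5, 0, 0, 0, 0]
    - [0.5, 0, 0, 0, 0]

```text
t: 13.5
tcp_pos: [0.5878, 0.1876, 0.1762]
ee_rot: [0.667, 1.57, 0.406]
force: [-0.7, -0.5, 5.6]
gripper_width: 0.0186
```

jog_arm:
  commands:
    - [0.5, 0, 0, 0, 0]
    - [0.5, 0, 0, 0, 0]

```text
t: 13.7
tcp_pos: [0.5879, 0.1876, 0.1757]
ee_rot: [0.654, 1.57, 0.392]
force: [-1.5, -1.3, 7.1]
gripper_width: 0.019
```

jog_arm:
  commands:
    - [0.5, 0, 0, 0, 0]
    - [0.5, 0, 0, 0, 0]

```text
t: 13.9
tcp_pos: [0.5879, 0.1876, 0.1752]
ee_rot: [0.665, 1.57, 0.403]
force: [-1.1, -0.9, 7.1]
gripper_width: 0.0184
```

jog_arm:
  commands:
    - [0.5, 0, 0, 0, 0]
    - [0.5, 0, 0, 0, 0]

```text
t: 14.1
tcp_pos: [0.5878, 0.1876, 0.1747]
ee_rot: [0.646, 1.57, 0.384]
force: [-0.8, 0.5, 6.6]
gripper_width: 0.0185
```

jog_arm:
  commands:
    - [0.5, 0, 0, 0, 0]
    - [0.5, 0, 0, 0, 0]

```text
t: 14.3
tcp_pos: [0.5879, 0.1876, 0.1743]
ee_rot: [0.642, 1.57, 0.38]
force: [-1.1, -0.2, 8.0]
gripper_width: 0.0185
```

jog_arm:
  commands:
    - [0.5, 0, 0, 0, 0]
    - [0.5, 0, 0, 0, 0]

```text
t: 14.5
tcp_pos: [0.5879, 0.1876, 0.1742]
ee_rot: [0.714, 1.57, 0.452]
force: [-1.7, -1.0, 9.4]
gripper_width: 0.0187
```

```bash
python3 - <<'E'
from h import *
im,c=snap('wrist','w9');im2,c=snap('scene','s9'); s=arm.sense(); print(s['t'],s['tcp_pos'],s['force'],s['ft_torque'])
p=[cv2.resize(cv2.convertScaleAbs(i[y:y+h,x:x+90,::-1],alpha=1.4,beta=20),None,fx=4,fy=4) for i,x,y,h in((im,235,210,140),(im2,310,70,140))]
cv2.imwrite('pics/c9.png',np.hstack(p))
E
```

```text
14.6 [0.58797721 0.18760464 0.17420427] [-2.03848695 -1.18746503 10.09491561] [-0.18176497  0.52179282 -0.00544224]
```

View pics/c9.png

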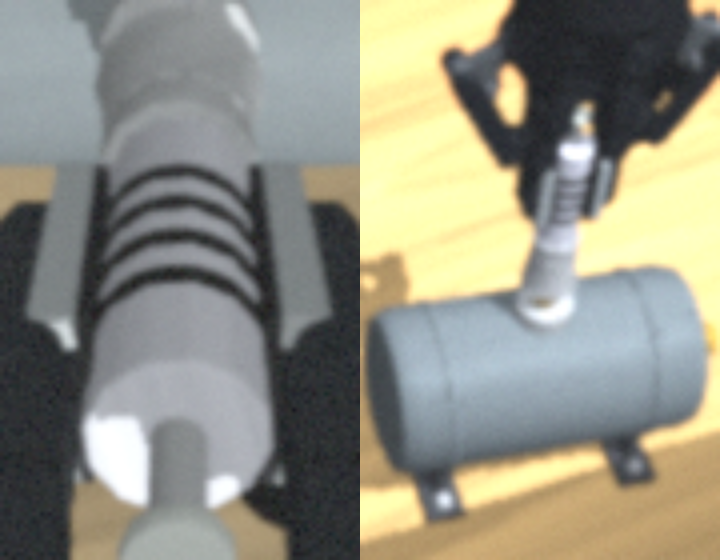

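The rod has come out and the steep rise has begun at about 12 N net. I'll press a little more, to about 18 N.

jog_arm:
  commands:
    - [0.5, 0, 0, 0, 0]
    - [0.5, 0, 0, 0, 0]

```text
t: 14.8
tcp_pos: [0.588, 0.1876, 0.1742]
ee_rot: [0.752, 1.57, 0.49]
force: [-2.6, -1.6, 13.1]
gripper_width: 0.0187
```

jog_arm:
  commands:
    - [0.4, 0, 0, 0, 0]
    - [0.4, 0, 0, 0, 0]

```text
t: 15.0
tcp_pos: [0.5881, 0.1876, 0.1741]
ee_rot: [0.769, 1.569, 0.507]
force: [-3.7, -0.7, 14.4]
gripper_width: 0.0188
```

jog_arm:
  commands:
    - [0.3, 0, 0, 0, 0]
    - [0.3, 0, 0, 0, 0]
    - [0.3, 0, 0, 0, 0]

```text
t: 15.3
tcp_pos: [0.5882, 0.1876, 0.1741]
ee_rot: [0.761, 1.569, 0.499]
force: [-5.0, -1.5, 16.8]
gripper_width: 0.0187
```

jog_arm:
  commands:
    - [0, 0, 0, 0, 0]
    - [0, 0, 0, 0, 0]
    - [0, 0, 0, 0, 0]
    - [0, 0, 0, 0, 0]
    - [0, 0, 0, 0, 0]
    - [0, 0, 0, 0, 0]
    - [0, 0, 0, 0, 0]
    - [0, 0, 0, 0, 0]

```text
t: 16.1
tcp_pos: [0.5882, 0.1876, 0.1741]
ee_rot: [0.758, 1.569, 0.496]
force: [-4.3, -2.0, 17.6]
gripper_width: 0.0191
```

```bash
python3 - <<'E'
from h import *
im,c=snap('wrist','w10'); s=arm.sense(); print(s['t'],s['tcp_pos'],s['force'],s['ft_torque'])
cv2.imwrite('pics/c10.png',cv2.resize(cv2.convertScaleAbs(im[200:380,220:340,::-1],alpha=1.4,beta=20),None,fx=3,fy=3))
E
```

```text
16.15 [0.58815407 0.18762707 0.17410462] [-4.06475694 -1.46235336 17.50183789] [-0.40465339  1.12073836 -0.03013145]
```

View pics/c10.png

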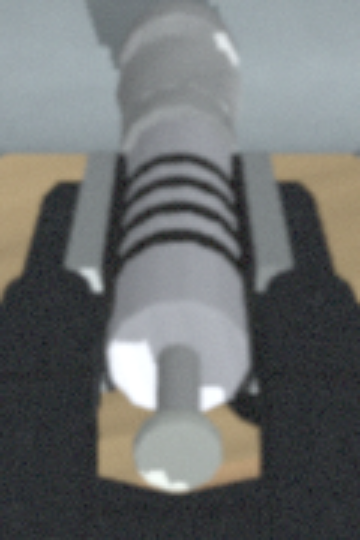

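Held ~1.1 s at ~16–19 N net with the rod fully out. I'll hold a moment longer, then lift off slowly.

jog_arm:
  commands:
    - [0, 0, 0, 0, 0]
    - [0, 0, 0, 0, 0]
    - [0, 0, 0, 0, 0]
    - [-1, 0, 0, 0, 0]
    - [-2.5, 0, 0, 0, 0]
    - [-5, 0, 0, 0, 0]
    - [-9, 0, 0, 0, 0]
    - [-14, 0, 0, 0, 0]
    - [-22, 0, 0, 0, 0]
    - [-32, 0, 0, 0, 0]
    - [-43, 0, 0, 0, 0]
    - [-52, 0, 0, 0, 0]
    - [-58, 0, 0, 0, 0]
    - [-61, 0, 0, 0, 0]
    - [-61, 0, 0, 0, 0]
    - [-61, 0, 0, 0, 0]

```text
t: 17.75
tcp_pos: [0.5873, 0.1875, 0.2327]
ee_rot: [-2.521, 1.57, -2.782]
force: [-0.2, -0.1, -1.9]
gripper_width: 0.0187
```

```bash
python3 - <<'E'
from h import *
im,c=snap('wrist','w11'); s=arm.sense(); print(s['t'],s['tcp_pos'],s['force'],s['ft_torque'])
i4=ld('w4')['im']
p=[cv2.resize(cv2.convertScaleAbs(i[200:350,220:340,::-1],alpha=1.4,beta=20),None,fx=3,fy=3) for i in(i4,im)]
cv2.imwrite('pics/c11.png',np.hstack(p))
# refine socket
z=ld('w4');cv2.imwrite('pics/c12.png',cv2.resize(cv2.convertScaleAbs(i4[150:215,240:330,::-1],alpha=1.6,beta=20),None,fx=8,fy=8,interpolation=cv2.INTER_CUBIC))
print(shift([.5285,-.089,.235]))
E
```

```text
17.8 [0.58724754 0.18745782 0.23261933] [-0.71114311  0.79331735 -2.36486524] [ 0.02231863 -0.04374956 -0.00471155]
[  -2.2 -282.2   14.8]
```

View pics/c11.png

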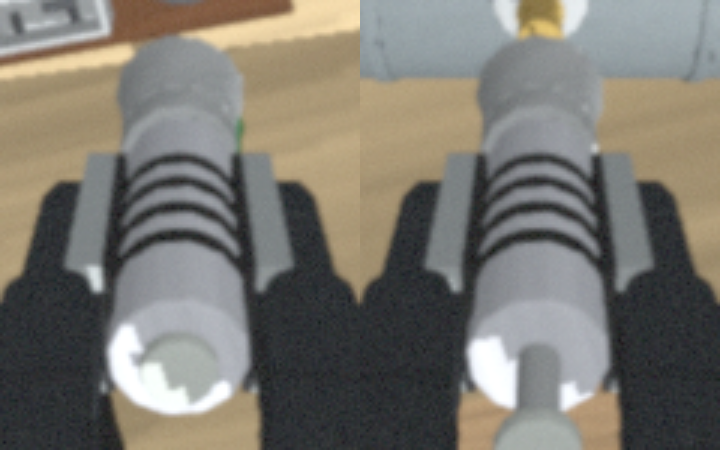

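View pics/c12.png

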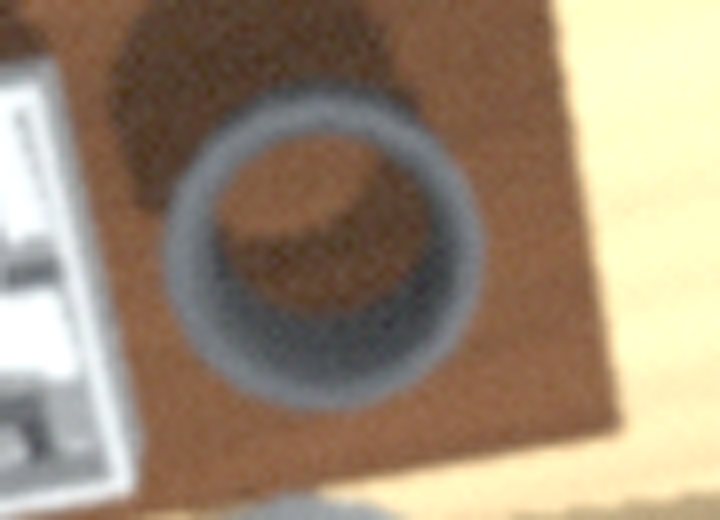

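jog_arm:
  commands:
    - [-3, -8, 0, 0, 0]
    - [-5, -25, 1, 0, 0]
    - [-5, -50, 2, 0, 0]
    - [-5, -80, 4, 0, 0]
    - [-5, -112, 6, 0, 0]
    - [-5, -145, 8, 0, 0]
    - [-5, -178, 10, 0, 0]
    - [-5, -210, 12, 0, 0]
    - [-5, -238, 13, 0, 0]
    - [-5, -260, 14, 0, 0]
    - [-5, -274, 15, 0, 0]
    - [-5, -281, 15, 0, 0]
    - [-5, -282.5, 15, 0, 0]
    - [-5, -282.5, 15, 0, 0]
    - [-5, -282.5, 15, 0, 0]

```text
t: 19.3
tcp_pos: [0.5292, -0.0879, 0.238]
ee_rot: [1.822, 1.57, 1.562]
force: [0.2, -0.2, -2.2]
gripper_width: 0.0187
```

```bash
python3 - <<'E'
from h import *
im,c=snap('wrist','w12'); s=arm.sense(); print(s['t'],s['tcp_pos'],s['force'],s['ft_torque'])
print(shift([.5287,-.0893,.064]), toolR().round(4))
cv2.imwrite('pics/c13.png',cv2.resize(cv2.convertScaleAbs(im[150:215,240:330,::-1],alpha=1.6,beta=20),None,fx=8,fy=8,interpolation=cv2.INTER_CUBIC))
E
```

```text
19.35 [ 0.52920548 -0.08801235  0.23800274] [-0.61760618  0.20577322 -1.73264502] [-0.03565595 -0.03234525 -0.04694831]
[ 1.74e+02 -1.40e+00 -1.00e-01] [[-0.000e+00  2.570e-01  9.664e-01]
 [ 4.000e-04  9.664e-01 -2.570e-01]
 [-1.000e+00  4.000e-04 -1.000e-04]]
```

View pics/c13.png

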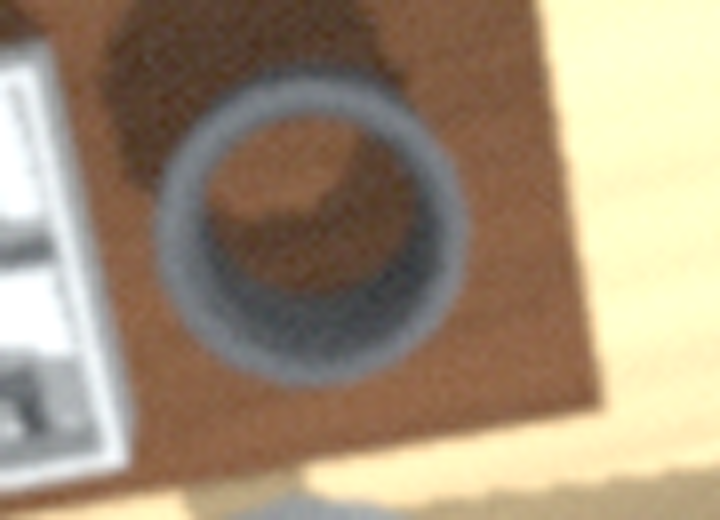

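jog_arm:
  commands:
    - [6, -1.4, 0, 0, 0]
    - [20, -1.4, 0, 0, 0]
    - [40, -1.4, 0, 0, 0]
    - [62, -1.4, 0, 0, 0]
    - [84, -1.4, 0, 0, 0]
    - [104, -1.4, 0, 0, 0]
    - [120, -1.4, 0, 0, 0]
    - [130, -1.4, 0, 0, 0]
    - [134, -1.4, 0, 0, 0]
    - [134, -1.4, 0, 0, 0]
    - [134, -1.4, 0, 0, 0]

```text
t: 20.45
tcp_pos: [0.5292, -0.0906, 0.1047]
ee_rot: [0.167, 1.57, -0.094]
force: [0.3, -0.7, -1.5]
gripper_width: 0.0186
```

```bash
python3 - <<'E'
from h import *
im,c=snap('wrist','w13'); im2,c=snap('scene','s13');s=arm.sense(); print(s['t'],s['tcp_pos'],s['force'],s['ft_torque'])
print(shift([.5287,-.0893,.064]))
p=[cv2.resize(cv2.convertScaleAbs(i[y:y+100,x:x+90,::-1],alpha=1.4,beta=20),(400,444)) for i,x,y in((im,235,180),(im2,180,120))]
cv2.imwrite('pics/c14.png',np.hstack(p))
E
```

```text
20.55 [ 0.52924342 -0.09064414  0.10488622] [-0.02038859  0.52541987 -1.93038232] [0.03821983 0.01831702 0.02467528]
[40.9  1.1 -0.9]
```

View pics/c14.png

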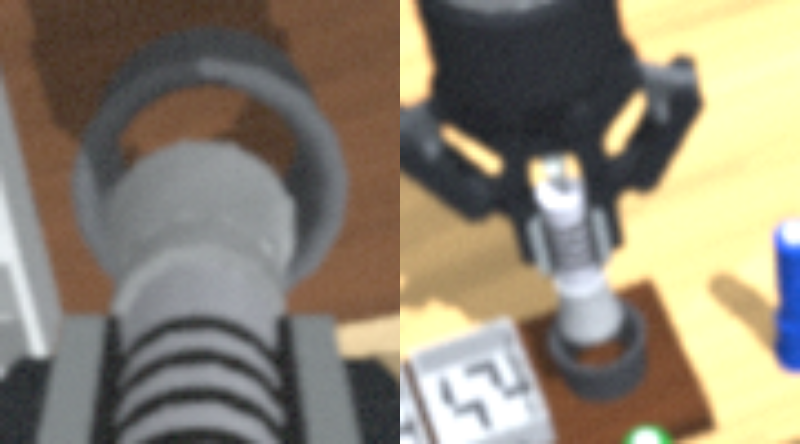

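jog_arm:
  commands:
    - [0, 1.2, -0.5, 0, 0]
    - [4, 1.2, -0.5, 0, 0]
    - [10, 1.2, -0.5, 0, 0]
    - [16, 1.2, -0.5, 0, 0]
    - [20, 1.2, -0.5, 0, 0]
    - [22, 1.2, -0.5, 0, 0]
    - [22, 1.2, -0.5, 0, 0]
    - [22, 1.2, -0.5, 0, 0]

```text
t: 21.35
tcp_pos: [0.5285, -0.0894, 0.0821]
ee_rot: [-0.188, 1.571, -0.45]
force: [0.7, 0.3, -1.8]
gripper_width: 0.019
```

```bash
python3 - <<'E'
from h import *
im,c=snap('wrist','w14'); im2,c=snap('scene','s14');s=arm.sense(); print(s['t'],s['tcp_pos'],s['force'],s['ft_torque'])
print(shift([.5287,-.0893,.064]))
p=[cv2.resize(cv2.convertScaleAbs(i[y:y+100,x:x+90,::-1],alpha=1.4,beta=20),(400,444)) for i,x,y in((im,235,180),(im2,180,120))]
cv2.imwrite('pics/c15.png',np.hstack(p))
E
```

```text
21.45 [ 0.52861633 -0.08937828  0.08230875] [-0.06268911  0.59523917 -1.93383414] [-0.01118728 -0.02259972 -0.02260887]
[18.3  0.1  0.1]
```

View pics/c15.png

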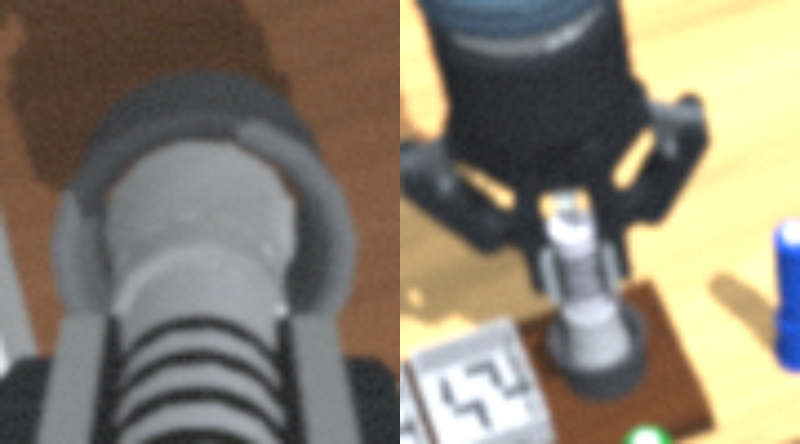

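jog_arm:
  commands:
    - [2, 0, 0, 0, 0]
    - [5, 0, 0, 0, 0]
    - [8, 0, 0, 0, 0]
    - [11, 0, 0, 0, 0]
    - [13, 0, 0, 0, 0]
    - [14, 0, 0, 0, 0]
    - [14.5, 0, 0, 0, 0]
    - [14.5, 0, 0, 0, 0]

```text
t: 22.25
tcp_pos: [0.5284, -0.0893, 0.0676]
ee_rot: [0.376, 1.571, 0.114]
force: [0.3, -0.4, -1.8]
gripper_width: 0.0186
```

jog_arm:
  commands:
    - [0.5, 0, 0, 0, 0]
    - [1, 0, 0, 0, 0]
    - [1.5, 0, 0, 0, 0]
    - [1.5, 0, 0, 0, 0]

```text
t: 22.65
tcp_pos: [0.5284, -0.0893, 0.066]
ee_rot: [3.098, 1.571, 2.836]
force: [-0.2, -0.1, -0.8]
gripper_width: 0.0189
```

jog_arm:
  commands:
    - [0.5, 0, 0, 0, 0]
    - [0.7, 0, 0, 0, 0]
    - [0.7, 0, 0, 0, 0]

```text
t: 22.95
tcp_pos: [0.5284, -0.0893, 0.0654]
ee_rot: [-1.929, 1.571, -2.191]
force: [-0.1, 0.6, -2.2]
gripper_width: 0.0187
```

jog_arm:
  commands:
    - [0.3, 0, 0, 0, 0]
    - [0.6, 0, 0, 0, 0]
    - [0.6, 0, 0, 0, 0]

```text
t: 23.25
tcp_pos: [0.5284, -0.0893, 0.0648]
ee_rot: [-2.521, 1.571, -2.783]
force: [-0.5, -0.7, -1.9]
gripper_width: 0.0185
```

jog_arm:
  commands:
    - [0.3, 0, 0, 0, 0]
    - [0.5, 0, 0, 0, 0]
    - [0.5, 0, 0, 0, 0]

```text
t: 23.55
tcp_pos: [0.5284, -0.0893, 0.0643]
ee_rot: [-2.743, 1.571, -3.004]
force: [-0.2, -1.0, -1.6]
gripper_width: 0.0188
```

jog_arm:
  commands:
    - [0.3, 0, 0, 0, 0]
    - [0.3, 0, 0, 0, 0]
    - [0.3, 0, 0, 0, 0]

```text
t: 23.85
tcp_pos: [0.5284, -0.0893, 0.0641]
ee_rot: [0.48, 1.571, 0.218]
force: [0.1, 0.2, 0.1]
gripper_width: 0.0186
```

jog_arm:
  commands:
    - [0.2, 0, 0, 0, 0]
    - [0.2, 0, 0, 0, 0.3]
    - [0.2, 0, 0, 0, 0.4]
    - [0.2, 0, 0, 0, 0.6]
    - [0.2, 0, 0, 0, 0.8]
    - [0.2, 0, 0, 0, 1]
    - [0.2, 0, 0, 0, 1]
    - [0.2, 0, 0, 0, 1]
    - [0.2, 0, 0, 0, 1]
    - [0.2, 0, 0, 0, 1]

```text
t: 24.85
tcp_pos: [0.5284, -0.0893, 0.0638]
ee_rot: [0.231, 1.571, -0.031]
force: [0.6, -0.1, -0.3]
gripper_width: 0.0855
```

```bash
python3 - <<'E'
from h import *
im,c=snap('wrist','w15'); im2,c=snap('scene','s15');s=arm.sense(); print(s['t'],s['tcp_pos'],s['force'],s['gripper_width'])
p=[cv2.resize(cv2.convertScaleAbs(i[y:y+h,x:x+w,::-1],alpha=1.4,beta=20),(400,480)) for i,x,y,w,h in((im,160,180,200,240),(im2,180,110,100,120))]
cv2.imwrite('pics/c16.png',np.hstack(p))
E
```

```text
24.95 [ 0.52839871 -0.08930494  0.063816  ] [-0.32686079 -0.37355947 -0.35929047] 0.08537617177578771
```

View pics/c16.png

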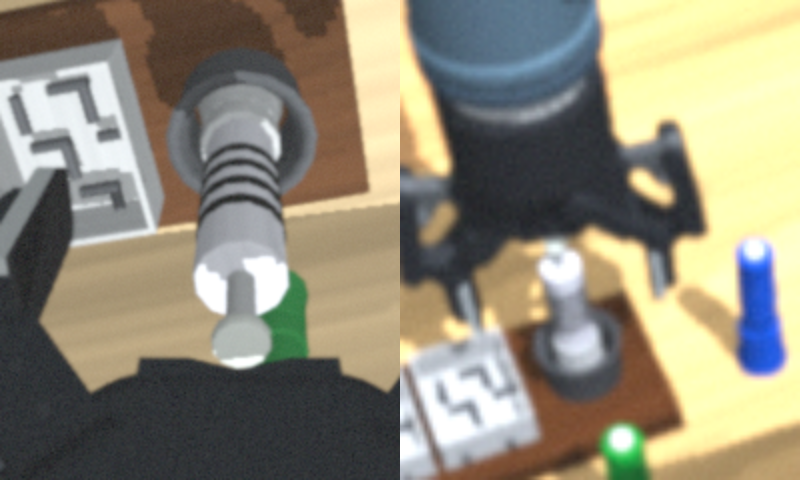

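Gauge upright in the socket with its rod out, and the fingers are clear on both sides. I'll retract straight up.

jog_arm:
  commands:
    - [-3, 0, 0, 0, 1]
    - [-10, 0, 0, 0, 1]
    - [-22, 0, 0, 0, 1]
    - [-40, 0, 0, 0, 1]
    - [-65, 0, 0, 0, 1]
    - [-95, 0, 0, 0, 1]
    - [-125, 0, 0, 0, 1]
    - [-150, 0, 0, 0, 1]
    - [-165, 0, 0, 0, 1]
    - [-170, 0, 0, 0, 1]
    - [-170, 0, 0, 0, 1]
    - [-170, 0, 0, 0, 1]

```text
t: 26.15
tcp_pos: [0.5279, -0.0892, 0.2333]
ee_rot: [-2.972, 1.57, 3.049]
force: [0.1, 0.8, -0.1]
gripper_width: 0.0854
```

```bash
python3 - <<'E'
from h import *
im,c=snap('wrist','w16'); im2,c=snap('scene','s16');s=arm.sense(); print(s['t'],s['tcp_pos'],s['force'],s['gripper_width'])
p=[cv2.resize(cv2.convertScaleAbs(i[y:y+h,x:x+w,::-1],alpha=1.4,beta=20),(400,480)) for i,x,y,w,h in((im,240,140,75,90),(im2,180,110,100,120))]
cv2.imwrite('pics/c17.png',np.hstack(p))
E
```

```text
26.25 [ 0.52772859 -0.08920067  0.23283871] [-0.19855858  0.75748009  0.3311691 ] 0.08545795986063778
```

View pics/c17.png

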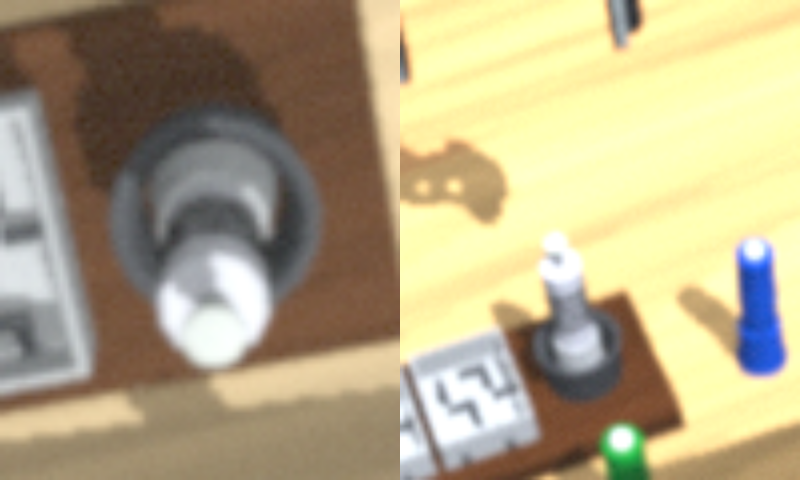

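View pics/s16.png

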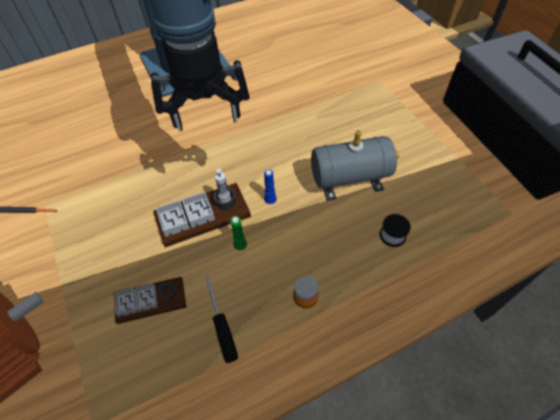

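The gauge stands upright in its socket with the rod's cap raised (scene ~(219,171), was (220,177)). Everything else is where it was. I'll check the cap height and hand in.

```bash
python3 - <<'E'
from h import *
print(tri(ld('w16'),(280.3,202.4),ld('s16'),(219,170.8)))
print(arm.hand_in())
E
```

```text
(array([ 0.52914977, -0.08861467,  0.1242173 ]), np.float64(0.001588271271991991))
the job is handed in; nothing more can be done
None
```

The gauge went onto the valve stem, pushed its rod out, and is back upright in its socket with the rod still out. The job is handed in at about 26 s; no verdict was reported.

- **Pressing:** I pressed in small steps: contact, levelling off at 6–9 N, then the steep rise. I held it for about 1.3 s at roughly 16–19.5 N net, counting 2 N for the gauge's weight. All readings stayed well under 30 N. They were taken at the end of each move call, so a brief peak between them would not show.
- **Putting it back:** I lowered it in small steps until the socket floor carried its weight (about 2 N), then let go and lifted straight up.
- **Last checks:** The rod cap measured at 0.124 m, up from about 0.110 m, so the rod is out about 14 mm. The gauge had not slipped in the grip. The gripper is open and well clear, with no force on it. In the last picture the other things are where they were.

Two readings disagreed slightly. The views differed by about 2–4 mm in places, worst in height. While pressing there was a sideways force of up to about 5 N, which was gone after lift-off.

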